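Secure the large tile jar in its carrying cradle

ROBOT

A 6-joint arm with a two-finger parallel gripper is mounted at the origin on the work surface; the furniture and walls round the work are solid. World frame = base frame: x ahead of the robot, y to its left, z up, the work surface at z = 0. Lengths are in m, angles in rad, forces in N, time in s.
With the tool pointing down it reaches from about 0.3 to 0.875 m from the base axis. Payload 4.2 kg.
Tool frame: the origin (TCP) lies midway between the tips of the shut fingers; the grasp point (between the pads) lies 19 mm behind it; z points along the fingers, y is the direction in which the jaws open and shut (so a half turn about z gives the same grasp; the last joint's range is limited). The gripper opens to 85 mm and grips with 20 to 120 N. Pads are 22 mm wide; open, the fingers measure 114 mm over their backs; the gripper's body (76 mm by 85 mm) begins 54 mm behind the grasp point. The pads swing forward as they close: fully open they stand 13 mm farther back than shut.
Start: joints at [1.234, 0.32, 1.565, -0, 1.257, -0.02], TCP at [0.179, 0.546, 0.231] pointing down, gripper open.
Joint ranges: [-3.11, 3.11], [-0.84, 2.01], [0.21, 2.61], [-1.34, 4.49], [0.05, 2.63], [-2.56, 2.56]. Speed limits (rad/s): [2.57, 2.57, 3.14, 3.14, 3.14, 3.14].

INTERFACE

Orientations are given as a rotation vector (axis times angle).
In Python, from rig import ctrl, optics, order gives the robot as it stands.
- The arm moves only by the shell command python3 -m creep 'ROWS' [FORCE]. ROWS is JSON, a list of rows, each a list of 7 numbers: the finger opening in m, from 0 to 0.0854, then the shift along the world's x, y, z in m, then the turn, a rotation vector about the world's x, y, z in degrees. In form: [[claw, tx, ty, tz, ax, ay, az], ...]. A call has 1 to 12 rows; each row shifts and turns the pose as measured when the row begins; what a row does not reach is not made up. A row lasts 1/10 s, in which the tool goes at most 50 mm and 8.59 degrees, less where a joint would pass 70% of its speed; a pose out of reach is approached as far as the arm can. A call with a gripper value outside its range is refused whole. The fingers move at their own pace and stop on an object; FORCE is the grip in N (left out, the last holds). Time passes only in rows, so rows that do not move let the fingers close. It gives the time, the measured TCP pose, the force and the opening at its end, in the units of the state.
- ctrl.observe(): the state, without advancing time (a new reading comes with each control period).
- optics.capture(name): name is "side" or "top" or "wrist"; returns a dict with "pixels" (480x640x3 uint8, blue, green, red), "z_map" (480x640 float32, m along the optical axis (not along the pixel's ray), 0 where there is no reading), "intrinsics" (3x3 intrinsics, pixels), "rvec" (rotation vector, rad) and "tvec" (3), from world to camera coordinates, as OpenCV has them; the wrist camera has in their place "mount" (4x4, takes a point from camera to tool coordinates, whose origin is the TCP and whose axes are the flange's). Camera axes: x right, y down, z forward; pixel columns grow to the right and rows downward; lengths in m; the calibration is good to about 2 mm. A picture is of the moment at which its call begins: read the wrist's pose just before it.
- order.hand_in(): hands the job in, once; it reports no verdict.
The state is a dict: "time": time; "qpos": joint angles; "joint_vel": joint speeds; "tau": joint torques, N m; "position": TCP position; "tcp_rot": TCP orientation; "wrist_force": force on the tool from outside, world axes, zero at the start; "wrist_torque": the same for the moment, N m; "opening": finger opening in m.
Only numpy, scipy, OpenCV 4.12 (cv2) and the standard library are available. Lean on these libraries where they do the work, as an engineer would, in place of code of your own. Each camera call takes 0.05 s, during which the arm holds its last target. There are 200 camera calls.

TASK

Lay the largest of the three tile jars on its side in the wooden cradle, resting in both V supports between the end stops, and let go of it. Then swing the hinged keeper bar across the top of it until it snaps past the catch's spring nose and is fully home against the bumper; the catch is adjustable, so feel for the snap and do not force the bar. Leave the two other jars standing where they are.

Things in the scene. Friction and masses are not known exactly. Their poses are not given: they have to be found in the camera images.
- jar_large: the largest of three round glass jars of cut tiles: 54 mm diameter, 74 mm tall with its screw lid, about 0.13 kg. It stands upright at first. Origin: centre of its underside; z runs from its bottom to its lid.
- jar_mid (a point): middle of the large jar: on its axis, 37 mm above its underside; axes as the jar's.
- jar_middle: another jar of the same kind, standing, 48 mm diameter, 66 mm tall; stays where it is. Origin: centre of its underside.
- jar_small: the smallest jar, standing, 48 mm diameter, 59 mm tall; stays where it is. Origin: centre of its underside.
- cradle: fixed wooden jar cradle on a board 172 (x) by 112 (y) by 10 mm. Its two V supports (10 mm long, at y = -25 and +25 mm, reaching 25 mm to either side in x, top 24 mm above the desk) hold a jar along the cradle's y axis, lid at either end. Keeper hinge post (18 mm diameter) at x = -65 mm, catch at x = +60 mm, 71 mm high, its bumper wall 96 mm. Origin: on the desk under the seat; z up.
- cradle_seat (a point): where the middle of the jar comes to lie when it rests in the V supports: 41 mm above the desk; the jar's axis lies along this point's y axis. Two low end stops, 28 mm wide, bound the seat: inner faces at y = -42.5 and +42.5 mm, top 34 mm above the desk.
- keeper (a joint): angle of the keeper bar about its upright hinge pin, rad: 0 when it points along the cradle's +x, across the seat; grows as it opens, anticlockwise from above, to the cradle's +y. It stays where it is left; starts at 1.4 to 1.9. The catch is screwed down in a slot, up to 9 mm either way along the cradle's y: the bar is home at some angle from -0.075 to +0.075.
- keeper_hinge (a point): on the hinge pin, at the height of the bar's axis (79 mm above the desk). The bar is a steel rod of 12 mm diameter, its underside 73 mm above the desk, 5 mm over a jar that lies in the cradle.
- keeper_knob (a point): middle of the upright knob at the free end of the keeper bar, 155 mm from the hinge, 99 mm above the desk: a black cylinder of 16 mm diameter, from 70 to 115 mm above the desk, to be pushed or pinched. It is 30 mm beyond the catch, a block 22 (x) by 34 mm (y).
- catch_nose (a joint): how far the sprung ball nose of the catch is pressed down, m: 0 free, 0.0023 or more with the bar on its crest, about 0.0013 with the bar home, held between nose and bumper. Pushing the bar over it takes about 8 to 13 N at the knob; then the resistance drops, and 5 mm on the bumper stops the bar. Over 35 N forces it.
There are look-alikes about, which are no part of the job. Leave any yellow look-alike of the cradle alone.

How it is judged:
On the way, in this order (a step that is already met when the one before it is completed fails the run):
1. the large jar lies in both V supports, released, while the keeper bar is still open (distance between jar_mid and cradle_seat below 0.011 m and angle between the z axis of jar_large and the y axis of cradle, either way round below 0.12 rad and contact force between the fingers and jar_large below 0.1 N and value of joint keeper above 0.3 rad), for 0.2 s.
2. the keeper bar has snapped home over the jar (value of joint keeper below 0.1 rad and value of joint catch_nose between 0.0008 and 0.0019 m), for 0.2 s.
At the end, for the whole second after the job is handed in: The large jar lies at rest in the cradle: its middle within 11 mm of the seat point, its axis within 0.12 rad of the cradle's y axis; the keeper bar is home and stays there untouched, held between spring nose and bumper: angle under 0.1 rad with the nose pressed down 0.8 to 1.9 mm (all of step 2 and distance between jar_mid and cradle_seat below 0.011 m and angle between the z axis of jar_large and the y axis of cradle, either way round below 0.12 rad and linear speed of jar_large below 0.02 m/s).
It fails at once if the cradle or its keeper bar is forced: pressed with more than 35 N (contact force between any of the fingers, the arm and cradle above 35 N).
It fails at once if one of the two other jars is shifted by more than 25 mm or knocked over (distance of any of jar_middle, jar_small from where it was at the start of the episode above 0.025 m or angle between any of jar_middle, jar_small's own z axis and vertical above 0.5 rad).
It also fails if it takes over 61 s, if anything falls off the work surface, if the arm or the gripper's body presses on something with over 40 N, if the wrist force passes 120 N, or if a joint passes its speed limit or range.

## Working session

There is one attempt and no reset: what is moved stays moved. The work goes in short steps, Python scripts to look and compute and a shell command to move; the robot and the scene stay as the last step left them, time stands still between calls to the robot, and variables do not carry over. Pictures are saved under pics/ and viewed, about 8 in all and at most 12, crops included, and the job is handed in when it is done.

```bash
ls; mkdir -p pics; cat > h.py <<'E'
import numpy as np, cv2
from rig import ctrl, optics, order
from scipy.spatial.transform import Rotation as R
def cloud(c, T=None):
    K=c["intrinsics"]; z=c["z_map"]; v,u=np.mgrid[:480,:640]
    P=np.stack([(u-K[0,2])/K[0,0]*z,(v-K[1,2])/K[1,1]*z,z],-1)
    if "rvec" in c:
        M=R.from_rotvec(np.ravel(c["rvec"])).as_matrix(); W=(P-np.ravel(c["tvec"]))@M
    else:
        m=c["mount"]; s=T; W=(P@m[:3,:3].T+m[:3,3])@R.from_rotvec(s["tcp_rot"]).as_matrix().T+s["position"]
    W[z<=0]=np.nan
    return W
E
python3 - <<'E'
from h import *
s=ctrl.observe(); print(s)
ims=[]
for n in("top","side"):
    c=optics.capture(n); cv2.imwrite(f"pics/{n}0.png",c["pixels"]); np.savez(f"{n}0.npz",W=cloud(c),**c)
    print(n,c["intrinsics"],c["rvec"],c["tvec"])
E
```

```text
pics
{'time': 0.0, 'qpos': array([ 1.23400010e+00,  3.20312378e-01,  1.56569958e+00, -1.38165043e-05,
        1.25739370e+00, -2.00157033e-02]), 'joint_vel': array([ 0.00136201, -0.00046907,  0.00069176, -0.00044132, -0.00139124,
        0.00180646]), 'tau': array([-1.45617191e-04, -4.15526927e+01, -2.34163123e+01, -3.40261451e-06,
        8.10020225e-03, -1.88272736e-06]), 'position': array([0.17896933, 0.5459287 , 0.23046252]), 'tcp_rot': array([-4.95464178e-01, -3.10196254e+00,  2.80604630e-03]), 'wrist_force': array([ 0.41029538, -1.12556254, -0.62426598]), 'wrist_torque': array([-0.015276  , -0.03842821, -0.01618279]), 'opening': 0.08544734602730214}
top [[472.36963275   0.         313.18079395]
 [  0.         472.36963275 236.11304374]
 [  0.           0.           1.        ]] [ 2.16788762 -2.20705761  0.0219491 ] [-0.06231358  0.44659203  1.26725157]
side [[453.75684017   0.         320.3125219 ]
 [  0.         453.75684017 242.52198089]
 [  0.           0.           1.        ]] [ 1.89796082 -0.5635771   0.39773509] [-0.43482423  0.14659664  0.81888176]
```

View pics/top0.png

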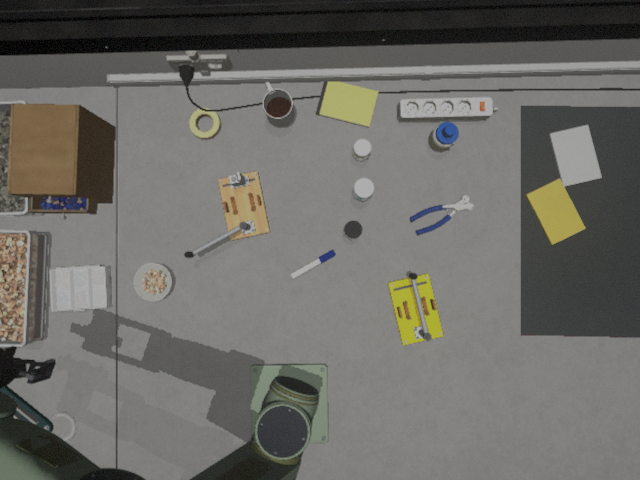

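View pics/side0.png

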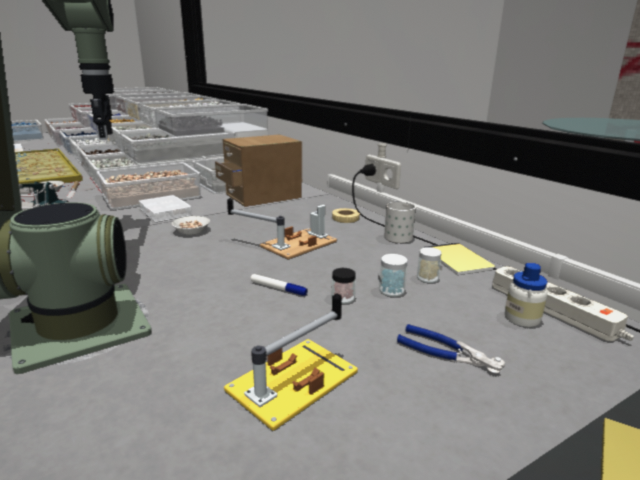

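The top view shows the wooden cradle at about (244,205), with its hinge at (246,228), catch at (237,180) and the open bar's knob at (189,254). The jars are at (362,149), (363,188) and (353,229). The yellow look-alike is at (415,308). Next I'll measure these.

```bash
python3 - <<'E'
from h import *
d=np.load("top0.npz"); W=d["W"]; hsv=cv2.cvtColor(d["pixels"],cv2.COLOR_BGR2HSV)
for u,v in[(362,149),(363,188),(353,229)]:
    p=W[v-20:v+21,u-20:u+21].reshape(-1,3); z=np.nanpercentile(p[:,2],99); zt=np.nanmedian(p[p[:,2]>z-.012][:,2])
    q=p[p[:,2]>zt-.006]; m=q.mean(0)
    print((u,v),m.round(4),np.ptp(q[:,:2],axis=0).round(3),len(q))
# board
sub=W[160:250,205:285]; h=hsv[160:250,205:285]
m=(h[...,0]>8)&(h[...,0]<25)&(h[...,1]>70)&(h[...,2]>100)&(abs(sub[...,2]-.01)<.008)
p=sub[m]; r=cv2.minAreaRect((p[:,:2]*1000).astype(np.float32)); print("board",r,np.median(p[:,2]))
# bar & high things
s2=W[160:275,175:285].reshape(-1,3)
hi=s2[(s2[:,2]>.062)&(s2[:,2]<.13)]
uv=np.argwhere((W[160:275,175:285,2]>.062)&(W[160:275,175:285,2]<.13))+[160,175]
for a in np.c_[uv[:, ::-1],hi.round(3)*1][::4]: print(a[0],a[1],a[2:].round(3),end=";")
E
```

```text
(362, 149) [ 0.6704 -0.203   0.0654] [0.045 0.044] 252
(363, 188) [ 0.564  -0.2041  0.0732] [0.052 0.052] 331
(353, 229) [ 0.4589 -0.1754  0.0582] [0.045 0.045] 248
board ((532.799560546875, 118.4208984375), (170.8891143798828, 111.7540283203125), 10.790539741516113) 0.009859191832168927
238.0 172.0 [0.608 0.116 0.096];240.0 173.0 [0.607 0.112 0.088];239.0 174.0 [0.603 0.114 0.095];234.0 175.0 [0.605 0.131 0.073];238.0 175.0 [0.601 0.116 0.095];229.0 176.0 [0.603 0.144 0.069];233.0 176.0 [0.603 0.134 0.07 ];237.0 176.0 [0.599 0.12  0.088];241.0 176.0 [0.601 0.111 0.08 ];232.0 177.0 [0.6   0.136 0.071];236.0 177.0 [0.6   0.126 0.068];240.0 177.0 [0.596 0.111 0.094];230.0 178.0 [0.597 0.141 0.073];234.0 178.0 [0.597 0.13  0.075];238.0 178.0 [0.593 0.116 0.096];242.0 178.0 [0.597 0.11  0.072];232.0 179.0 [0.594 0.136 0.074];236.0 179.0 [0.594 0.125 0.074];240.0 179.0 [0.59  0.111 0.096];231.0 180.0 [0.592 0.139 0.07 ];235.0 180.0 [0.592 0.128 0.071];239.0 180.0 [0.588 0.114 0.093];230.0 181.0 [0.59  0.142 0.069];234.0 181.0 [0.589 0.131 0.072];238.0 181.0 [0.589 0.12  0.076];242.0 181.0
[... 2329 characters left out ...]
0 249.0 [0.414 0.206 0.079];197.0 250.0 [0.412 0.225 0.085];201.0 250.0 [0.412 0.215 0.083];194.0 251.0 [0.41  0.233 0.084];198.0 251.0 [0.41  0.224 0.081];186.0 252.0 [0.407 0.246 0.11 ];190.0 252.0 [0.407 0.238 0.103];194.0 252.0 [0.407 0.233 0.083];198.0 252.0 [0.407 0.224 0.081];186.0 253.0 [0.405 0.246 0.11 ];190.0 253.0 [0.404 0.237 0.106];194.0 253.0 [0.405 0.234 0.083];198.0 253.0 [0.404 0.224 0.082];188.0 254.0 [0.402 0.24  0.115];192.0 254.0 [0.402 0.236 0.094];196.0 254.0 [0.402 0.229 0.079];188.0 255.0 [0.399 0.241 0.109];192.0 255.0 [0.399 0.236 0.091];186.0 256.0 [0.397 0.245 0.114];190.0 256.0 [0.397 0.237 0.107];186.0 257.0 [0.395 0.246 0.11 ];190.0 257.0 [0.394 0.239 0.099];
```

Heights (73, 65 and 58 mm) make the jar at (0.564, -0.204) the large one. The cradle measures (0.533, 0.118) with yaw about 10.8°, and its hinge and knob positions agree with the given sizes. I'll move over the cradle for a near check.

```bash
python3 -m creep '[[0.085,0.027,-0.037,0.006,0,0,-5.1],[0.085,0.027,-0.037,0.006,0,0,-5.1],[0.085,0.027,-0.037,0.006,0,0,-5.1],[0.085,0.027,-0.037,0.006,0,0,-5.1],[0.085,0.027,-0.037,0.006,0,0,-5.1],[0.085,0.027,-0.037,0.006,0,0,-5.1],[0.085,0.027,-0.037,0.006,0,0,-5.1],[0.085,0.027,-0.037,0.006,0,0,-5.1],[0.085,0.027,-0.037,0.006,0,0,-5.1],[0.085,0.027,-0.037,0.006,0,0,-5.1],[0.085,0.027,-0.037,0.006,0,0,-5.1],[0.085,0.027,-0.037,0.006,0,0,-5.1]]' 40; python3 -m creep '[[0.085,0,0,0,0,0,0],[0.085,0,0,0,0,0,0]]'
cat > look.py <<'E'
from h import *
import sys
s=ctrl.observe(); c=optics.capture("wrist"); n=sys.argv[1]; cv2.imwrite(f"pics/{n}.png",c["pixels"]); np.savez(n+".npz",W=cloud(c,s),pixels=c["pixels"])
M=R.from_rotvec(s["tcp_rot"]).as_matrix(); print(s["time"],s["position"].round(4),"q",s["qpos"].round(2),"F",s["wrist_force"].round(1),"op",round(s["opening"],4)); print(M.round(3))
E
python3 look.py w1
```

```text
time: 1.3
position: [0.5065, 0.086, 0.2993]
tcp_rot: [-2.04, -2.379, 0.01]
wrist_force: [0.8, 0.4, -0.5]
opening: 0.0848
time: 1.5
position: [0.5093, 0.0812, 0.2987]
tcp_rot: [-2.052, -2.371, 0.012]
wrist_force: [-0.3, -0.5, -0.7]
opening: 0.0852
1.5 [0.5093 0.0812 0.2987] q [ 0.14  0.19  1.57 -0.    1.39 -0.01] F [-0.3 -0.5 -0.7] op 0.0852
[[-0.144  0.99  -0.009]
 [ 0.99   0.144 -0.002]
 [-0.    -0.01  -1.   ]]
```

View pics/w1.png

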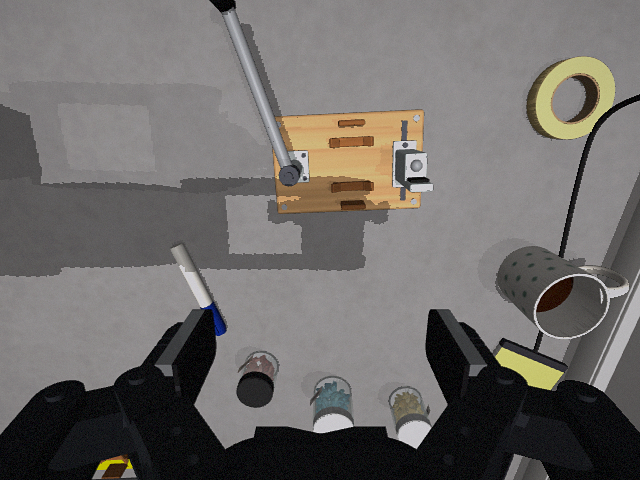

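The wrist view shows the board with corners at about (275,116) and (424,110), the V supports at (351,142) and (352,186), the catch nose at (416,166), and the jars below. I'll measure from this view.

```bash
python3 - <<'E'
from h import *
d=np.load("w1.npz"); W=d["W"]; hsv=cv2.cvtColor(d["pixels"],cv2.COLOR_BGR2HSV)
m=np.zeros((480,640),bool); m[95:225,262:440]=1
hh,ss,vv=hsv[...,0],hsv[...,1],hsv[...,2]
b=m&(hh>8)&(hh<25)&(ss>70)&(vv>60)&(abs(W[...,2]-.01)<.006)
p=W[b]; r=cv2.minAreaRect((p[:,:2]*1000).astype(np.float32)); print("board",r,np.median(p[:,2]))
k=(m&(hh<12)&(ss>120)&(W[...,2]>.014)).astype(np.uint8)
n,l,st,ce=cv2.connectedComponentsWithStats(k)
for i in range(1,n):
    if st[i,4]>40:
        q=W[l==i]; print("brown",ce[i].round(),q.mean(0).round(4),np.nanmin(q,0).round(3),np.nanmax(q,0).round(3))
for (u,v) in[(255,388),(333,423),(411,428)]:
    q=W[v-45:v+45,max(u-40,0):u+40].reshape(-1,3); q=q[(q[:,0]>.38)&(q[:,2]>.03)&(q[:,2]<.1)]; z=np.percentile(q[:,2],95); q=q[q[:,2]>z-.006]
    print("jar",q.mean(0).round(4),z.round(4),np.ptp(q,axis=0).round(3))
y=np.radians(10.8);C=np.array([.533,.1184]);A=np.array([[np.cos(y),np.sin(y)],[-np.sin(y),np.cos(y)]])
for n,(u,v) in dict(hinge=(289,175),nose=(416,166),bumper=(419,183),knob=(222,3)).items(): print(n,W[v,u].round(4),(A@(W[v,u,:2]-C)).round(4))
E
```

```text
board ((532.4383544921875, 116.12409973144531), (171.8280029296875, 111.60151672363281), 10.816073417663574) 0.010475603603395223
jar [ 0.4594 -0.1749  0.0593] 0.0606 [0.046 0.046 0.007]
jar [ 0.5606 -0.1938  0.074 ] 0.0751 [0.05  0.033 0.007]
jar [ 0.6679 -0.2002  0.0659] 0.0671 [0.043 0.046 0.007]
hinge [0.4735 0.1061 0.0925] [-0.0608 -0.0009]
nose [0.5938 0.1303 0.0768] [0.062  0.0003]
bumper [0.5957 0.1166 0.0939] [ 0.0613 -0.0135]
knob [0.4055 0.2357 0.1047] [-0.1032  0.1391]
```

```bash
python3 -m creep '[[0.085,0.005,-0.027,-0.011,0,0,2.5],[0.085,0.005,-0.027,-0.011,-5.5,-1.06,0],[0.085,0.005,-0.027,-0.011,-5.5,-1.06,0],[0.085,0.005,-0.027,-0.011,-5.5,-1.06,0],[0.085,0.005,-0.027,-0.011,-5.5,-1.06,0],[0.085,0.005,-0.027,-0.011,-5.5,-1.06,0],[0.085,0.005,-0.027,-0.011,-5.5,-1.06,0],[0.085,0.005,-0.027,-0.011,-5.5,-1.06,0],[0.085,0,0,0,-5.5,-1.06,0],[0.085,0,0,0,0,0,0],[0.085,0,0,0,0,0,0]]'
python3 look.py w2
```

```text
time: 2.65
position: [0.5454, -0.1262, 0.2071]
tcp_rot: [1.523, 1.91, -0.671]
wrist_force: [-0.3, -0.6, 0.9]
opening: 0.0847
2.65 [ 0.5454 -0.1262  0.2071] q [ 0.17  0.33  1.89 -0.93  1.12  0.46] F [-0.3 -0.6  0.9] op 0.0847
[[-0.162  0.977  0.141]
 [ 0.674  0.214 -0.707]
 [-0.721 -0.02  -0.693]]
```

```bash
python3 - <<'E'
from h import *
d=np.load("w2.npz"); W=d["W"]
q=W.reshape(-1,3); q=q[(abs(q[:,0]-.563)<.045)&(abs(q[:,1]+.203)<.045)&(q[:,2]>.03)&(q[:,2]<.09)]
print(len(q),np.percentile(q[:,2],98)); t=q[q[:,2]>np.percentile(q[:,2],98)-.007]; print(t.mean(0),t.min(0),t.max(0)); print(q.min(0),q.max(0))
E
```

```text
4992 0.07516281506881314
[ 0.56374832 -0.20090565  0.07388178] [ 0.53882564 -0.23191662  0.06817022] [ 0.59073533 -0.17899155  0.07589882]
[ 0.53344576 -0.23191662  0.03000606] [ 0.59100116 -0.17794861  0.07589882]
```

View pics/w2.png

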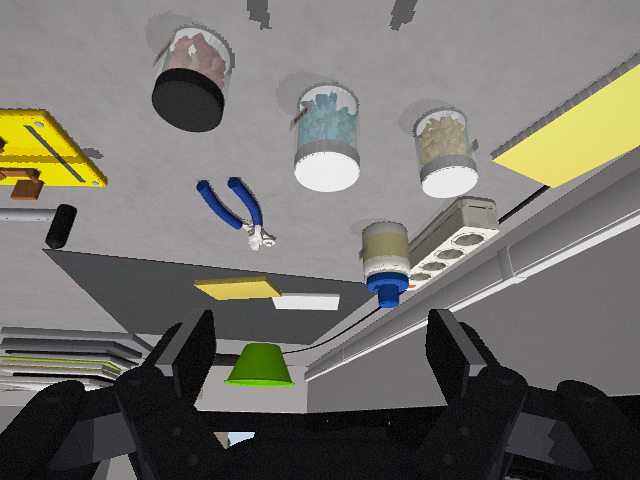

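The large jar's lid is at (327,165), clear of its neighbours, and sits between the jaws in x. Approaching in two legs.

```bash
python3 -m creep '[[0.085,0.002,-0.005,-0.032,0,0,0],[0.085,0.002,-0.005,-0.032,0,0,0],[0.085,0.003,-0.005,-0.030,0,0,0],[0.085,0,0,0,0,0,0],[0.085,0.004,-0.020,-0.019,0,0,0],[0.085,0.004,-0.020,-0.019,0,0,0],[0.085,0.004,-0.020,-0.019,0,0,0],[0.085,0,0,0,0,0,0]]'
python3 -c "
from h import *; s=ctrl.observe(); print(s['position'],R.from_rotvec(s['tcp_rot']).as_matrix()[:,2],np.array([.5676,-.2191,.0368])-s['position'])"
```

```text
time: 3.5
position: [0.5741, -0.201, 0.0668]
tcp_rot: [1.527, 1.895, -0.637]
wrist_force: [-0.9, -0.2, -0.5]
opening: 0.0848
[ 0.57409999 -0.20098733  0.06680432] [ 0.16258531 -0.70109315 -0.69428698] [-0.00649999 -0.01811267 -0.03000432]
```

```bash
python3 -m creep '[[0.085,-0.006,-0.002,-0.002,0,0,-1.2],[0.085,0,0,0,0,0,0]]'; python3 -m creep '[[0.085,0,-0.006,-0.010,0,0,0],[0.085,0,-0.006,-0.010,0,0,0],[0.085,0,-0.004,-0.008,0,0,0],[0.085,0,0,0,0,0,0]]'
python3 -c "
from h import *; s=ctrl.observe(); print(s['position'],R.from_rotvec(s['tcp_rot']).as_matrix(),np.array([.5676,-.2191,.0368])-s['position'])"
```

```text
time: 3.7
position: [0.5693, -0.2029, 0.0684]
tcp_rot: [1.552, 1.875, -0.643]
wrist_force: [-0.2, -0.4, 0.0]
opening: 0.0853
time: 4.1
position: [0.571, -0.2183, 0.0411]
tcp_rot: [1.549, 1.873, -0.637]
wrist_force: [-0.5, -0.1, 0.3]
opening: 0.085
[ 0.5709778  -0.21826762  0.04114848] [[-0.12138893  0.98032838  0.15563095]
 [ 0.68214816  0.19628914 -0.70437522]
 [-0.72106769  0.02066001 -0.69255653]] [-0.0033778  -0.00083238 -0.00434848]
```

```bash
python3 -m creep '[[0.085,-0.003,-0.001,-0.003,0,0,0],[0.085,0,0,0,0,0,0],[0.05,0,0,0,0,0,0],[0.05,0,0,0,0,0,0],[0.05,0,0,0,0,0,0],[0.05,0,0,0,0,0,0],[0.05,0,0,0,0,0,0],[0.05,0,0,0,0,0,0]]' 40; python3 look.py w3
```

```text
time: 4.9
position: [0.5678, -0.219, 0.0377]
tcp_rot: [1.549, 1.874, -0.637]
wrist_force: [-0.1, -0.4, -0.2]
opening: 0.0519
4.9 [ 0.5678 -0.219   0.0377] q [-0.01  0.59  2.02 -1.29  0.82  0.87] F [-0.1 -0.4 -0.2] op 0.0519
[[-0.122  0.98   0.156]
 [ 0.682  0.197 -0.704]
 [-0.721  0.02  -0.693]]
```

View pics/w3.png

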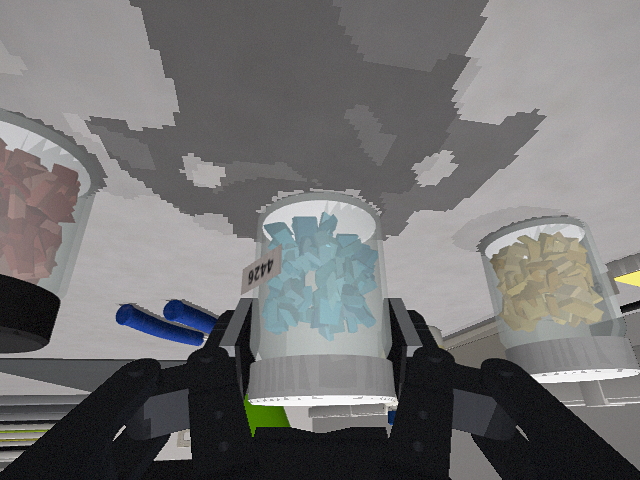

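The grasp is good: the jar is held between the pads at (320,340), opening 52 mm. Lift, then turn it over on the way to the cradle.

```bash
python3 -m creep '[[0.05,0,0.002,0.030,0,0,0],[0.05,0,0.002,0.030,0,0,0],[0.05,0,0.002,0.030,0,0,0],[0.05,0,0.002,0.030,0,0,0],[0.05,0,0,0.02,0,0,0],[0.05,0,0,0,0,0,0]]'
python3 -m creep '[[0.05,-0.003,0.028,0.0015,7.37,1.41,0],[0.05,-0.003,0.028,0.0015,7.37,1.41,0],[0.05,-0.003,0.028,0.0015,7.37,1.41,0],[0.05,-0.003,0.028,0.0015,7.37,1.41,0],[0.05,-0.003,0.028,0.0015,7.37,1.41,0],[0.05,-0.003,0.028,0.0015,7.37,1.41,0],[0.05,-0.003,0.028,0.0015,7.37,1.41,0],[0.05,-0.003,0.028,0.0015,7.37,1.41,0],[0.05,-0.003,0.028,0.0015,7.37,1.41,0],[0.05,-0.003,0.028,0.0015,7.37,1.41,0],[0.05,-0.003,0.028,0.0015,7.37,1.41,0],[0.05,0,0,0,0,0,0]]'
cat > jar.py <<'E'
from h import *
M0=R.from_rotvec([1.549,1.874,-.637]).as_matrix(); p0=np.array([.5678,-.219,.0377])
off=M0.T@(np.array([.5645,-.2035,.037])-p0); ax=M0.T@[0,0,1]
s=ctrl.observe(); M=R.from_rotvec(s["tcp_rot"]).as_matrix()
a=M@ax; t=np.cross(a,[.1877,-.9822,0]); print(s["time"],s["position"].round(4),"q",s["qpos"].round(2),"F",s["wrist_force"].round(1),"op",s["opening"].round(4),"axis",a.round(3),"turn deg",np.degrees(t).round(2)); print("seat-mid",(np.array([.5325,.117,.041])-(s["position"]+M@off)).round(4)); print("z",M[:,2].round(3))
E
python3 jar.py
```

```text
time: 5.55
position: [0.5654, -0.21, 0.1797]
tcp_rot: [1.551, 1.88, -0.639]
wrist_force: [1.0, 0.2, -1.3]
opening: 0.052
time: 6.75
position: [0.5221, 0.1091, 0.1798]
tcp_rot: [-1.624, -1.943, -0.576]
wrist_force: [0.2, -0.2, -2.3]
opening: 0.0522Traceback (most recent call last):
  File "jar.py", line 5, in <module>
    a=M@ax; t=np.cross(a,[.1877,-.9822,0]); print(s["time"],s["position"].round(4),"q",s["qpos"].round(2),"F",s["wrist_force"].round(1),"op",s["opening"].round(4),"axis",a.round(3),"turn deg",np.degrees(t).round(2)); print("seat-mid",(np.array([.5325,.117,.041])-(s["position"]+M@off)).round(4)); print("z",M[:,2].round(3))
                                                                                                                                             ^^^^^^^^^^^^^^^^^^
AttributeError: 'float' object has no attribute 'round'
```

```bash
sed -i 's/s\["opening"\].round(4)/round(s["opening"],4)/' jar.py; python3 jar.py
```

```text
6.75 [0.5221 0.1091 0.1798] q [-0.18  0.42  1.75  0.66  1.33 -0.64] F [ 0.2 -0.2 -2.3] op 0.0522 axis [ 0.204 -0.977  0.065] turn deg [ 3.63  0.69 -0.95]
seat-mid [ 0.0107  0.0062 -0.1546]
z [-0.13   0.632 -0.764]
```

```bash
python3 -m creep '[[0.05,0.010,0.006,-0.020,3.6,0.7,-0.95],[0.05,0,0,-0.02,0,0,0],[0.05,0,0,-0.02,0,0,0],[0.05,0,0,0,0,0,0]]'; python3 jar.py; python3 look.py w4; python3 - <<'E'
from h import *
c=optics.capture("side"); cv2.imwrite("pics/s4.png",cv2.resize(c["pixels"][150:310,180:400],None,fx=3,fy=3))
E
```

```text
time: 7.15
position: [0.5313, 0.1118, 0.1138]
tcp_rot: [-1.612, -1.89, -0.61]
wrist_force: [-0.7, -1.1, -0.6]
opening: 0.0519
7.15 [0.5313 0.1118 0.1138] q [-0.2   0.53  1.81  0.73  1.25 -0.75] F [-0.7 -1.1 -0.6] op 0.0519 axis [ 0.188 -0.982  0.013] turn deg [0.74 0.14 0.01]
seat-mid [ 0.0012  0.0043 -0.0886]
z [-0.131  0.671 -0.73 ]
7.15 [0.5313 0.1118 0.1138] q [-0.2   0.53  1.81  0.73  1.25 -0.75] F [-0.7 -1.1 -0.6] op 0.0519
[[-0.106  0.986 -0.131]
 [ 0.723  0.167  0.671]
 [ 0.683 -0.024 -0.73 ]]
```

View pics/s4.png

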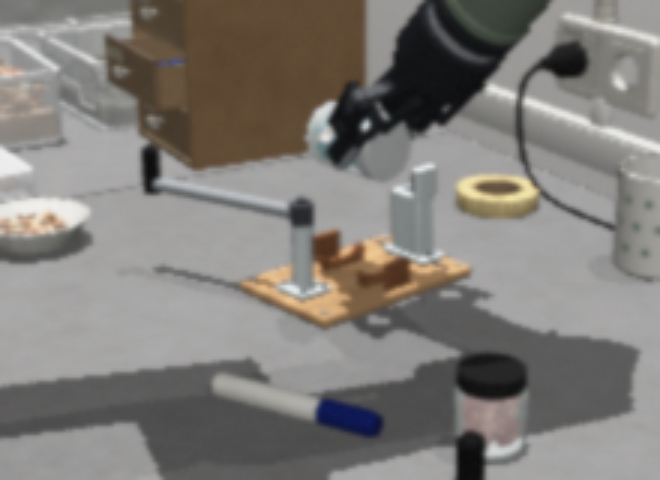

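View pics/w4.png

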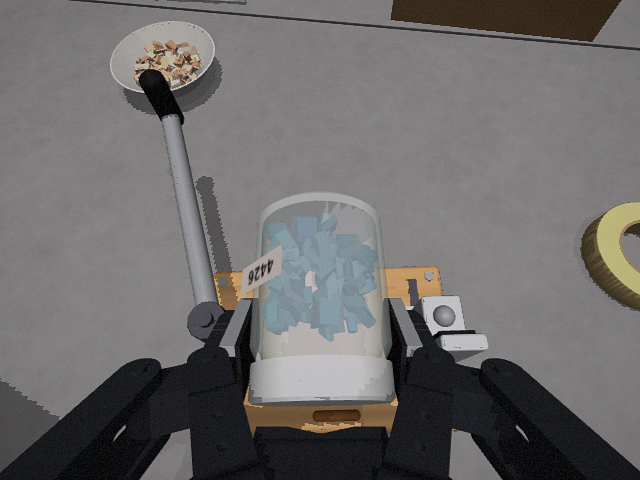

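Side view: the jar is held level above the cradle, with the bar open at left (knob (150,170)). Wrist view: the jar sits unchanged in the grip, the hinge (205,320) and catch (443,318) are outside the fingers. Descending.

```bash
python3 -m creep '[[0.05,0.001,0.004,-0.020,0.7,0,0],[0.05,0,0,-0.02,0,0,0],[0.05,0,0,-0.02,0,0,0],[0.05,0,0,-0.01,0,0,0],[0.05,0,0,0,0,0,0]]'; python3 jar.py
```

```text
time: 7.75
position: [0.5384, 0.1152, 0.0511]
tcp_rot: [-1.606, -1.9, -0.635]
wrist_force: [0.3, 0.6, -0.9]
opening: 0.0521
7.75 [0.5384 0.1152 0.0511] q [-0.19  0.62  1.85  0.78  1.14 -0.87] F [ 0.3  0.6 -0.9] op 0.0521 axis [ 0.188 -0.982  0.009] turn deg [ 0.52  0.1  -0.01]
seat-mid [-0.0056  0.001  -0.026 ]
z [-0.117  0.676 -0.727]
```

```bash
python3 -m creep '[[0.05,-0.005,0.001,-0.003,0,0,0],[0.05,-0.001,0,-0.007,0,0,0],[0.05,-0.001,0,-0.006,0,0,0],[0.05,0,0,0,0,0,0]]'; python3 jar.py
```

```text
time: 8.15
position: [0.5324, 0.116, 0.0372]
tcp_rot: [-1.606, -1.905, -0.639]
wrist_force: [-0.6, -0.2, -0.8]
opening: 0.0522
8.15 [0.5324 0.116  0.0372] q [-0.19  0.63  1.87  0.8   1.11 -0.9 ] F [-0.6 -0.2 -0.8] op 0.0522 axis [ 0.188 -0.982  0.011] turn deg [ 0.64  0.12 -0.01]
seat-mid [ 0.0005  0.0001 -0.012 ]
z [-0.113  0.675 -0.729]
```

```bash
python3 -m creep '[[0.05,-0.001,0,-0.005,0.6,0,0],[0.05,0,0,-0.004,0,0,0],[0.05,0,0,0,0,0,0]]'; python3 jar.py
```

```text
time: 8.45
position: [0.5331, 0.1167, 0.0296]
tcp_rot: [-1.6, -1.896, -0.655]
wrist_force: [0.8, 1.2, -0.2]
opening: 0.0523
8.45 [0.5331 0.1167 0.0296] q [-0.2   0.65  1.88  0.82  1.11 -0.93] F [ 0.8  1.2 -0.2] op 0.0523 axis [ 0.185 -0.983 -0.003] turn deg [-0.17 -0.03  0.14]
seat-mid [-0.0002 -0.0003 -0.0044]
z [-0.11   0.687 -0.719]
```

```bash
python3 -m creep '[[0.05,0,0,-0.003,0,0,0],[0.05,0,0,0,0,0,0]]'; python3 jar.py;  python3 -m creep '[[0.05,0,0,-0.002,0,0,0],[0.05,0,0,0,0,0,0]]'; python3 jar.py
```

```text
time: 8.65
position: [0.5345, 0.1173, 0.0284]
tcp_rot: [-1.599, -1.893, -0.661]
wrist_force: [-1.0, 0.9, 0.6]
opening: 0.0524
8.65 [0.5345 0.1173 0.0284] q [-0.2   0.65  1.88  0.82  1.11 -0.94] F [-1.   0.9  0.6] op 0.0524 axis [ 0.184 -0.983 -0.007] turn deg [-0.38 -0.07  0.23]
seat-mid [-0.0015 -0.0008 -0.0033]
z [-0.107  0.69  -0.716]
time: 8.85
position: [0.5347, 0.1174, 0.0282]
tcp_rot: [-1.596, -1.893, -0.664]
wrist_force: [-0.0, 1.3, 0.3]
opening: 0.0522
8.85 [0.5347 0.1174 0.0282] q [-0.2   0.65  1.88  0.82  1.11 -0.94] F [-0.   1.3  0.3] op 0.0522 axis [ 0.185 -0.983 -0.009] turn deg [-0.53 -0.1   0.17]
seat-mid [-0.0017 -0.0009 -0.0031]
z [-0.107  0.692 -0.714]
```

```bash
python3 -m creep '[[0.05,-0.001,0,-0.005,0,0,0],[0.05,0,0,-0.005,0,0,0]]'; python3 jar.py
```

```text
time: 9.05
position: [0.5352, 0.118, 0.0272]
tcp_rot: [-1.585, -1.889, -0.679]
wrist_force: [-5.4, -14.4, 34.4]
opening: 0.0523
9.05 [0.5352 0.118  0.0272] q [-0.2   0.66  1.88  0.84  1.11 -0.96] F [ -5.4 -14.4  34.4] op 0.0523 axis [ 0.187 -0.982 -0.022] turn deg [-1.25 -0.24  0.04]
seat-mid [-0.0022 -0.0013 -0.002 ]
z [-0.105  0.701 -0.705]
```

Contact is firm, so the jar is seated. Easing off, then opening slightly.

```bash
python3 -m creep '[[0.05,0,0,0.001,0,0,0],[0.060,0,0,0,0,0,0],[0.060,0,0,0,0,0,0],[0.060,0,0,0,0,0,0]]'; python3 look.py w5
```

```text
time: 9.45
position: [0.535, 0.1169, 0.0279]
tcp_rot: [-1.586, -1.891, -0.678]
wrist_force: [-0.2, 0.4, 0.2]
opening: 0.06
9.45 [0.535  0.1169 0.0279] q [-0.2   0.66  1.88  0.83  1.11 -0.96] F [-0.2  0.4  0.2] op 0.06
[[-0.131  0.986 -0.105]
 [ 0.695  0.167  0.7  ]
 [ 0.707  0.019 -0.707]]
```

View pics/w5.png

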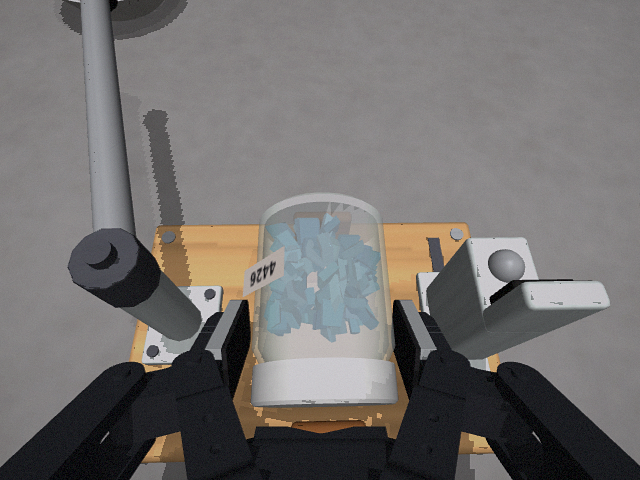

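Wrist view: the jar lies between the V supports, fingers free on both sides of the lid (gaps at (250,350) and (397,350)), catch clear at right. Retreating along the tool axis.

```bash
python3 -m creep '[[0.060,0.001,-0.010,0.010,0,0,0],[0.060,0.001,-0.010,0.010,0,0,0],[0.060,0.001,-0.010,0.010,0,0,0],[0.060,0,0,0,0,0,0]]'; python3 jar.py; python3 -m creep '[[0.060,0,-0.02,0.020,0,0,0],[0.060,0,-0.02,0.02,0,0,0],[0.060,0,-0.02,0.02,0,0,0],[0.060,0,-0.01,0.02,0,0,0],[0.060,0,0,0,0,0,0]]'; python3 look.py w6; python3 - <<'E'
from h import *
c=optics.capture("side"); cv2.imwrite("pics/s6.png",cv2.resize(c["pixels"][180:280,210:370],None,fx=4,fy=4))
t=optics.capture("top"); W=cloud(t); A=np.array([[.9822,.1877],[-.1877,.9822]]); P=(W[...,:2]-[.5325,.117])@A.T
m=(abs(P[...,0])<.035)&(abs(P[...,1])<.06)&(W[...,2]>.055)&(W[...,2]<.085)
q=P[m]; print("top cam jar", q.mean(0),q.min(0),q.max(0),np.percentile(W[m][:,2],[50,95])); np.savez("t6.npz",W=W,pixels=t["pixels"])
E
```

```text
time: 9.9
position: [0.538, 0.0844, 0.0596]
tcp_rot: [-1.586, -1.892, -0.676]
wrist_force: [0.1, -0.4, -0.4]
opening: 0.0601
9.9 [0.538  0.0844 0.0596] q [-0.26  0.62  1.84  0.77  1.19 -0.92] F [ 0.1 -0.4 -0.4] op 0.0601 axis [ 0.188 -0.982 -0.019] turn deg [-1.1  -0.21 -0.01]
seat-mid [-0.005   0.0323 -0.0344]
z [-0.106  0.699 -0.707]
time: 10.4
position: [0.5373, 0.0104, 0.1433]
tcp_rot: [-1.588, -1.891, -0.676]
wrist_force: [0.7, 0.4, 0.1]
opening: 0.0598
10.4 [0.5373 0.0104 0.1433] q [-0.37  0.53  1.72  0.67  1.4  -0.84] F [0.7 0.4 0.1] op 0.0598
[[-0.13   0.986 -0.105]
 [ 0.696  0.166  0.699]
 [ 0.706  0.017 -0.708]]
top cam jar [ 0.00115086 -0.00037812] [-0.02360034 -0.03762755] [0.02701485 0.03634898] [0.06436459 0.07058939]
```

View pics/w6.png

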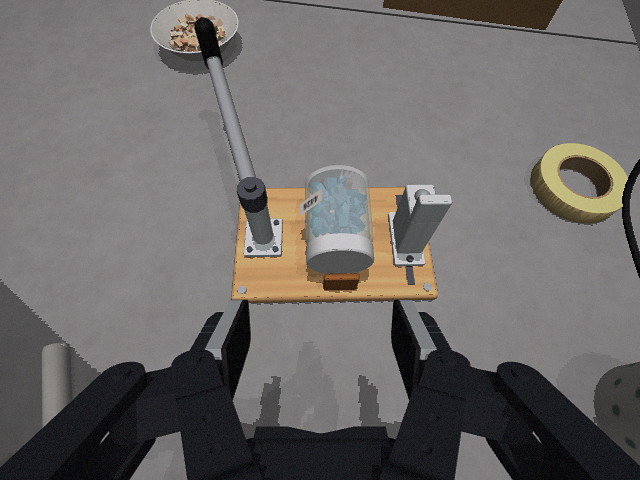

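The jar lies in the seat: mid offset about (1, -0.4) mm in cradle axes, top about 69 mm. In the picture it is at (340,220), between the end stops, with the bar open at left. Next I'll straddle the knob with the jaws along the tangent of its swing.

```bash
python3 -m creep '[[0.06,-0.01,0,0.025,-7.3,-1.4,0],[0.06,-0.01,0,0.025,-7.3,-1.4,0],[0.06,-0.01,0,0.025,-7.3,-1.4,0],[0.06,-0.017,0.038,0,-7.3,-1.4,0],[0.06,-0.017,0.038,0,-7.3,-1.4,0],[0.06,-0.017,0.038,0,-7.3,-1.4,0],[0.04,-0.017,0.038,0,0,0,5.3],[0.04,-0.017,0.038,0,0,0,5.3],[0.04,-0.017,0.038,0,0,0,5.3],[0.04,0,0,0,0,0,0]]'
cat > bar.py <<'E'
from h import *
H=np.array([.4687,.1048]); s=ctrl.observe(); M=R.from_rotvec(s["tcp_rot"]).as_matrix(); p=s["position"]
d=p[:2]-H; a=np.arctan2(d[1],d[0]); f=s["wrist_force"]; t=np.array([np.sin(a),-np.cos(a)])
print(round(s["time"],2),p.round(4),"az",np.degrees(a).round(1),"keeper~",round(a-.1888,3),"r",np.hypot(*d).round(4),"jaw az",np.degrees(np.arctan2(M[1,1],M[0,1])).round(1),"z",M[:,2].round(3),"F",f.round(1),"Ft",(f[:2]@t).round(1),"q6",s["qpos"][5].round(2),"op",round(s["opening"],4))
E
python3 bar.py; python3 - <<'E'
from h import *
W=np.load("w6.npz")["W"]; t=np.load("t6.npz")["W"]
for n,X in(("w",W),("t",t)):
    k=(X[...,2]>.10)&(X[...,2]<.122)&(np.hypot(X[...,0]-.402,X[...,1]-.242)<.025); q=X[k]; print(n,len(q),q.mean(0) if len(q) else 0)
E
```

```text
time: 11.55
position: [0.3927, 0.2475, 0.2016]
tcp_rot: [1.648, 2.674, 0.014]
wrist_force: [-0.8, -0.2, -0.6]
opening: 0.0401
11.55 [0.3927 0.2475 0.2016] az 118.1 keeper~ 1.872 r 0.1617 jaw az 26.7 z [ 0.005  0.007 -1.   ] F [-0.8 -0.2 -0.6] Ft -0.8 q6 0.07 op 0.0401
w 393 [0.40326782 0.23777874 0.10802359]
t 33 [0.4009378  0.24214118 0.10939919]
```

```bash
python3 -m creep '[[0.04,0.007,-0.004,-0.02,0,0,0],[0.04,0,0,-0.025,0,0,0],[0.04,0,0,-0.02,0,0,0],[0.04,0,0,0,0,0,0]]'; python3 bar.py; python3 look.py w7
```

```text
time: 11.95
position: [0.3958, 0.2438, 0.131]
tcp_rot: [-1.638, -2.678, -0.003]
wrist_force: [-0.8, -0.4, 0.7]
opening: 0.0402
11.95 [0.3958 0.2438 0.131 ] az 117.7 keeper~ 1.865 r 0.157 jaw az 27.1 z [-0.001  0.003 -1.   ] F [-0.8 -0.4  0.7] Ft -0.9 q6 0.05 op 0.0402
11.95 [0.3958 0.2438 0.131 ] q [0.53 0.24 1.96 0.   0.94 0.05] F [-0.8 -0.4  0.7] op 0.0402
[[-0.455  0.89  -0.001]
 [ 0.89   0.455  0.003]
 [ 0.003  0.    -1.   ]]
```

View pics/w7.png

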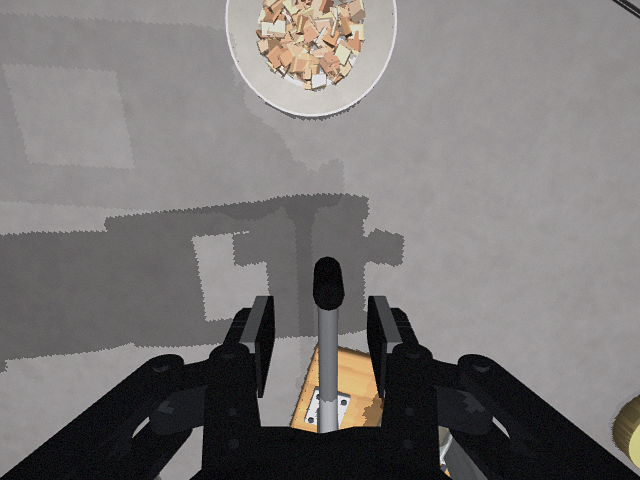

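The knob at (328,285) is centred between the open pads. Lowering over it.

```bash
python3 -m creep '[[0.04,0.003,0,-0.01,0,0,0],[0.04,0.001,0,-0.015,0,0,0],[0.03,0,0,-0.012,0,0,0],[0.03,0,0,0,0,0,0]]'; python3 bar.py
```

```text
time: 12.4
position: [0.4033, 0.2444, 0.0954]
tcp_rot: [1.641, 2.677, 0.013]
wrist_force: [0.3, -0.6, -0.2]
opening: 0.0303
12.4 [0.4033 0.2444 0.0954] az 115.1 keeper~ 1.82 r 0.1542 jaw az 27.0 z [ 0.006  0.006 -1.   ] F [ 0.3 -0.6 -0.2] Ft 0.1 q6 0.04 op 0.0303
```

```bash
python3 -c "
import numpy as np
a=np.radians(np.arange(115,14,-5.)); p=.155*np.c_[np.cos(a),np.sin(a)]
for k,r in zip(range(115,14,-5),np.diff(p,axis=0)): print(k,r.round(4))"
```

```text
115 [0.0125 0.0052]
110 [0.0129 0.0041]
105 [0.0132 0.0029]
100 [0.0134 0.0018]
95 [0.0135 0.0006]
90 [ 0.0135 -0.0006]
85 [ 0.0134 -0.0018]
80 [ 0.0132 -0.0029]
75 [ 0.0129 -0.0041]
70 [ 0.0125 -0.0052]
65 [ 0.012  -0.0062]
60 [ 0.0114 -0.0073]
55 [ 0.0107 -0.0082]
50 [ 0.01   -0.0091]
45 [ 0.0091 -0.01  ]
40 [ 0.0082 -0.0107]
35 [ 0.0073 -0.0114]
30 [ 0.0062 -0.012 ]
25 [ 0.0052 -0.0125]
20 [ 0.0041 -0.0129]
```

```bash
python3 -m creep '[[0.03,0.0125,0.0052,-0.005,0,0,-5],[0.03,0.013,0.004,0,0,0,-5],[0.03,0.013,0.003,0,0,0,-5],[0.03,0.0135,0.002,0,0,0,-5],[0.03,0.0135,0.0005,0,0,0,-5],[0.03,0,0,0,0,0,0]]'; python3 bar.py
```

```text
time: 13.0
position: [0.4733, 0.2598, 0.0943]
tcp_rot: [2.2, 2.236, 0.02]
wrist_force: [-0.6, 0.1, 0.7]
opening: 0.03
13.0 [0.4733 0.2598 0.0943] az 88.3 keeper~ 1.352 r 0.1551 jaw az 0.9 z [ 0.012  0.006 -1.   ] F [-0.6  0.1  0.7] Ft -0.6 q6 0.46 op 0.03
```

```bash
python3 -m creep '[[0.03,0.0135,-0.001,-0.001,0,0,-5],[0.03,0.0135,-0.002,-0.001,0,0,-5],[0.03,0.013,-0.003,-0.001,0,0,-5],[0.03,0.013,-0.004,-0.001,0,0,-5],[0.03,0.0125,-0.005,0,0,0,-5],[0.03,0,0,0,0,0,0]]'; python3 bar.py
```

```text
time: 13.6
position: [0.5384, 0.2442, 0.0937]
tcp_rot: [2.635, 1.7, 0.02]
wrist_force: [-0.1, -1.0, -0.1]
opening: 0.0301
13.6 [0.5384 0.2442 0.0937] az 63.4 keeper~ 0.918 r 0.1559 jaw az -24.4 z [ 0.014  0.002 -1.   ] F [-0.1 -1.  -0.1] Ft 0.4 q6 0.84 op 0.0301
```

```bash
python3 -m creep '[[0.03,0.012,-0.007,-0.001,0,0,-5],[0.03,0.011,-0.008,-0.001,0,0,-5],[0.03,0.010,-0.009,-0.001,0,0,-5],[0.03,0.009,-0.0095,-0.001,0,0,-5],[0.03,0.0085,-0.0105,0,0,0,-5],[0.03,0,0,0,0,0,0]]'; python3 bar.py
```

```text
time: 14.2
position: [0.5847, 0.2009, 0.0921]
tcp_rot: [2.94, 1.095, 0.015]
wrist_force: [0.0, -0.8, 0.6]
opening: 0.0302
14.2 [0.5847 0.2009 0.0921] az 39.7 keeper~ 0.503 r 0.1506 jaw az -49.1 z [ 0.011 -0.001 -1.   ] F [ 0.  -0.8  0.6] Ft 0.7 q6 1.17 op 0.0302
```

```bash
python3 -m creep '[[0.03,0.010,-0.008,0,0,0,-5],[0.03,0.0075,-0.0115,0,0,0,-5],[0.03,0.0062,-0.012,0,0,0,-4],[0.03,0,0,0,0,0,0]]'; python3 bar.py; python3 - <<'E'
from h import *
c=optics.capture("top"); W=cloud(c); cv2.imwrite("pics/t8.png",cv2.resize(c["pixels"][140:280,170:330],None,fx=4,fy=4))
E
```

```text
time: 14.6
position: [0.6044, 0.1715, 0.0931]
tcp_rot: [3.05, 0.742, 0.01]
wrist_force: [-0.6, -0.0, -0.4]
opening: 0.0298
14.6 [0.6044 0.1715 0.0931] az 26.2 keeper~ 0.268 r 0.1512 jaw az -62.7 z [ 0.007 -0.001 -1.   ] F [-0.6 -0.  -0.4] Ft -0.2 q6 1.35 op 0.0298
```

View pics/t8.png

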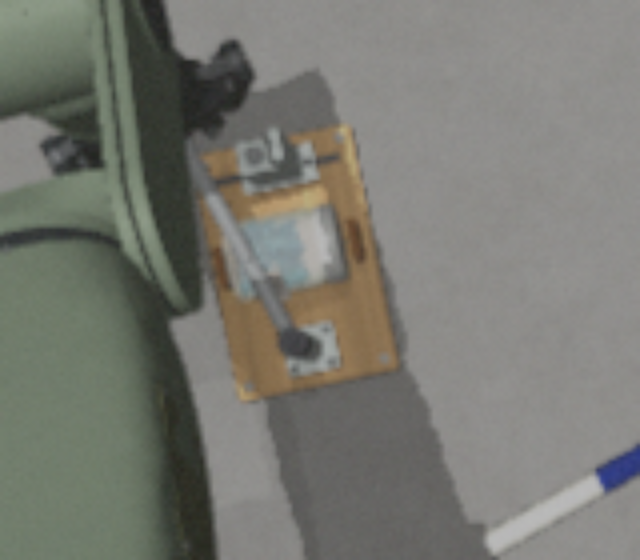

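Top view: the bar runs from the hinge (300,342) to the gripper near (190,140), across the jar, about 28° in world and not yet at the catch. Continuing in small steps.

```bash
python3 -m creep '[[0.03,0.006,-0.006,-0.001,0,0,-4],[0.03,0.0025,-0.007,0,0,0,-3],[0.03,0,0,0,0,0,0]]'; python3 bar.py; python3 -m creep '[[0.03,0.002,-0.005,0,0,0,-2],[0.03,0,0,0,0,0,0]]'; python3 bar.py;  python3 -m creep '[[0.03,0.0015,-0.004,0,0,0,-2]]'; python3 bar.py
```

```text
time: 14.95
position: [0.6096, 0.1622, 0.0924]
tcp_rot: [3.089, 0.569, 0.006]
wrist_force: [0.3, 0.3, 0.6]
opening: 0.0302
14.95 [0.6096 0.1622 0.0924] az 22.2 keeper~ 0.198 r 0.1521 jaw az -69.1 z [ 0.004  0.    -1.   ] F [0.3 0.3 0.6] Ft -0.1 q6 1.45 op 0.0302
time: 15.15
position: [0.6105, 0.1585, 0.0926]
tcp_rot: [-3.098, -0.52, -0.006]
wrist_force: [0.4, -0.4, -0.0]
opening: 0.0303
15.15 [0.6105 0.1585 0.0926] az 20.7 keeper~ 0.173 r 0.1516 jaw az -70.9 z [ 0.004  0.001 -1.   ] F [ 0.4 -0.4 -0. ] Ft 0.5 q6 1.47 op 0.0303
time: 15.25
position: [0.6116, 0.1551, 0.0926]
tcp_rot: [-3.106, -0.466, -0.005]
wrist_force: [0.2, -0.0, -0.4]
opening: 0.0304
15.25 [0.6116 0.1551 0.0926] az 19.4 keeper~ 0.149 r 0.1514 jaw az -72.9 z [ 0.003  0.001 -1.   ] F [ 0.2 -0.  -0.4] Ft 0.1 q6 1.5 op 0.0304
```

```bash
for i in 1; do python3 -m creep '[[0.03,0.0012,-0.004,0,0,0,-1.5]]' >/dev/null; python3 bar.py; python3 -m creep '[[0.03,0.0012,-0.004,0,0,0,-1.5]]'>/dev/null; python3 bar.py;  python3 -m creep '[[0.03,0.001,-0.003,0,0,0,-1]]'>/dev/null; python3 bar.py; done
```

```text
15.35 [0.6127 0.1512 0.0927] az 17.8 keeper~ 0.123 r 0.1513 jaw az -74.5 z [ 0.003  0.001 -1.   ] F [-0.1  0.7 -1.1] Ft -0.7 q6 1.52 op 0.0298
15.45 [0.614  0.147  0.0927] az 16.2 keeper~ 0.094 r 0.1514 jaw az -76.1 z [ 0.003  0.001 -1.   ] F [-0.2 -0.4 -0.7] Ft 0.3 q6 1.55 op 0.0304
15.55 [0.6151 0.1436 0.0927] az 14.8 keeper~ 0.07 r 0.1515 jaw az -77.2 z [ 0.003  0.001 -1.   ] F [-0.1 -1.  -0.8] Ft 1.0 q6 1.56 op 0.0299
```

```bash
python3 -m creep '[[0.03,0.001,-0.003,0,0,0,-1]]' >/dev/null; python3 bar.py; python3 -m creep '[[0.03,0.001,-0.003,0,0,0,-1]]'>/dev/null; python3 bar.py;  python3 -m creep '[[0.03,0.0005,-0.003,0,0,0,-1]]'>/dev/null; python3 bar.py
```

```text
15.65 [0.6161 0.1402 0.0927] az 13.5 keeper~ 0.047 r 0.1516 jaw az -78.3 z [ 0.003  0.001 -1.   ] F [-0.4 -0.   0.3] Ft -0.1 q6 1.57 op 0.0298
15.75 [0.6167 0.1376 0.0927] az 12.5 keeper~ 0.029 r 0.1516 jaw az -79.5 z [ 0.002  0.003 -1.   ] F [-4.2  6.6  1.5] Ft -7.4 q6 1.59 op 0.03
15.85 [0.6166 0.1369 0.0927] az 12.3 keeper~ 0.025 r 0.1513 jaw az -80.7 z [ 0.     0.008 -1.   ] F [-2.7 13.2  0.7] Ft -13.4 q6 1.6 op 0.0303
```

Contact with the nose: the force has climbed to 13 N. Going on gently.

```bash
python3 -m creep '[[0.03,0.0005,-0.003,0,0,0,0]]' >/dev/null; python3 bar.py; python3 -m creep '[[0.03,0.0005,-0.003,0,0,0,0]]'>/dev/null; python3 bar.py
```

```text
15.95 [0.6165 0.1369 0.0928] az 12.3 keeper~ 0.025 r 0.1513 jaw az -80.8 z [-0.001  0.014 -1.   ] F [-1.1 10.2 -0.7] Ft -10.1 q6 1.59 op 0.0296
16.05 [0.6165 0.137  0.0927] az 12.3 keeper~ 0.025 r 0.1513 jaw az -80.9 z [-0.002  0.02  -1.   ] F [-1.  10.1 -0.4] Ft -10.1 q6 1.59 op 0.03
```

```bash
python3 -m creep '[[0.03,0.0005,-0.0045,0,-1.0,0,0]]' >/dev/null; python3 bar.py; python3 -m creep '[[0.03,0.0005,-0.0045,0,-0.5,0,0]]'>/dev/null; python3 bar.py
```

```text
16.15 [0.6166 0.1365 0.0928] az 12.1 keeper~ 0.022 r 0.1513 jaw az -81.1 z [-0.002  0.01  -1.   ] F [-0.6  7.9  0.6] Ft -7.8 q6 1.6 op 0.0307
16.25 [0.6173 0.1339 0.0929] az 11.1 keeper~ 0.005 r 0.1514 jaw az -81.1 z [-0.001  0.004 -1.   ] F [0.9 3.8 0.2] Ft -3.5 q6 1.61 op 0.03
```

```bash
python3 -m creep '[[0.03,0.0005,-0.003,0,0,0,0]]' >/dev/null; python3 bar.py; python3 -m creep '[[0.03,0.0005,-0.003,0,0,0,0]]'>/dev/null; python3 bar.py; python3 -m creep '[[0.03,0.0005,-0.003,0,0,0,0]]'>/dev/null; python3 bar.py
```

```text
16.35 [0.618  0.1319 0.093 ] az 10.3 keeper~ -0.009 r 0.1517 jaw az -81.1 z [-0.001  0.005 -1.   ] F [-0.7  2.3 -0.6] Ft -2.4 q6 1.6 op 0.03
16.45 [0.6186 0.1285 0.093 ] az 9.0 keeper~ -0.032 r 0.1518 jaw az -81.1 z [-0.001  0.005 -1.   ] F [ 0.2 -0.3  0.5] Ft 0.3 q6 1.6 op 0.03
16.55 [0.6192 0.1246 0.0929] az 7.5 keeper~ -0.058 r 0.1517 jaw az -81.1 z [-0.001  0.004 -1.   ] F [ 0.  -0.7  0.1] Ft 0.7 q6 1.59 op 0.03
```

Resistance dropped after the crest, but no bumper contact has been felt yet. Looking before going on.

```bash
python3 look.py w9
```

```text
16.55 [0.6192 0.1246 0.0929] q [0.18 0.52 1.62 0.   1.01 1.59] F [ 0.  -0.7  0.1] op 0.03
[[ 0.988  0.155 -0.001]
 [ 0.155 -0.988  0.004]
 [-0.    -0.004 -1.   ]]
```

View pics/w9.png

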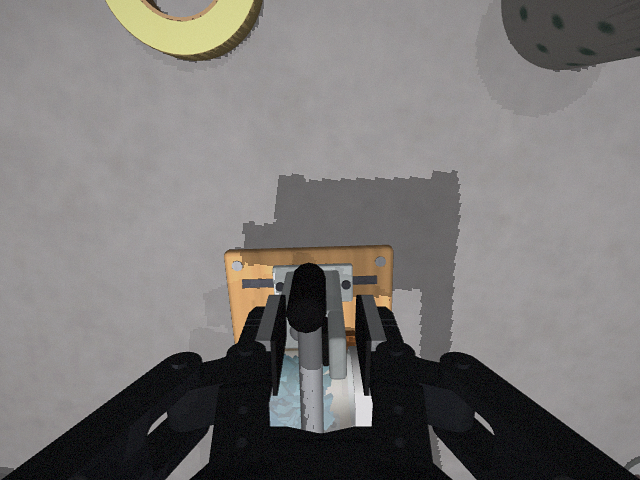

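The knob (310,300) is near the trailing (left) pad, and the bar is close to the bumper (338,340). I'll press on in 2–3 mm steps until the bumper is felt.

```bash
python3 -m creep '[[0.03,0.0003,-0.002,0,0,0,0]]' >/dev/null; python3 bar.py; python3 -m creep '[[0.03,0.0003,-0.002,0,0,0,0]]'>/dev/null; python3 bar.py; python3 -m creep '[[0.03,0.0003,-0.002,0,0,0,0]]'>/dev/null; python3 bar.py
```

```text
16.7 [0.6194 0.1228 0.0929] az 6.8 keeper~ -0.07 r 0.1518 jaw az -81.2 z [-0.001  0.006 -1.   ] F [-0.1 11.5 -1.2] Ft -11.4 q6 1.59 op 0.0305
16.8 [0.6194 0.1228 0.0928] az 6.8 keeper~ -0.07 r 0.1518 jaw az -81.3 z [-0.002  0.011 -1.   ] F [-0.1 11.2 -0.4] Ft -11.1 q6 1.58 op 0.03
16.9 [0.6194 0.123  0.0928] az 6.9 keeper~ -0.069 r 0.1517 jaw az -81.4 z [-0.003  0.016 -1.   ] F [-1.1  8.7 -0.1] Ft -8.7 q6 1.58 op 0.0304
```

There is a firm stop at about 11 N, but further on than I expected. I'll measure bar, bumper and knob from the wrist depth to tell crest from bumper.

```bash
python3 look.py w10; python3 - <<'E'
from h import *
d=np.load("w10.npz"); W=d["W"]; A=np.array([[.9822,.1877],[-.1877,.9822]]); P=(W[...,:2]-[.5325,.117])@A.T; Z=W[...,2]
def rep(n,m):
    if m.sum(): print(n,m.sum(),"x",np.percentile(P[m][:,0],[2,50,98]).round(4),"y",np.percentile(P[m][:,1],[2,50,98]).round(4),"z",np.percentile(Z[m],[2,50,98]).round(4))
I=np.zeros(Z.shape,bool); I[250:430,283:357]=1
rep("knob",I&(Z>.106)&(Z<.12)&(P[...,0]>.07))
for x0 in(0,.01,.02,.03,.04): rep(f"bar x{x0}",I&(Z>.0775)&(Z<.09)&(abs(P[...,0]-x0)<.005)&(P[...,1]>-.03))
rep("bump",I&(Z>.09)&(Z<.1)&(abs(P[...,0]-.06)<.014)&(P[...,1]<-.002))
rep("catch/nose",I&(Z>.066)&(Z<.0775)&(abs(P[...,0]-.06)<.012))
cv2.imwrite("pics/w10c.png",cv2.resize(d["pixels"][240:430,260:380],None,fx=4,fy=3))
E
```

```text
16.9 [0.6194 0.123  0.0928] q [0.17 0.52 1.62 0.02 1.01 1.58] F [-1.1  8.7 -0.1] op 0.0304
[[ 0.989  0.149 -0.003]
 [ 0.149 -0.989  0.016]
 [-0.    -0.016 -1.   ]]
knob 1257 x [0.0854 0.0967 0.1019] y [-0.0112 -0.0046  0.0037] z [0.1064 0.1112 0.115 ]
bar x0.01 51 x [0.0112 0.014  0.015 ] y [-0.0083 -0.0053  0.0034] z [0.0804 0.0836 0.0857]
bar x0.02 356 x [0.0152 0.0202 0.0248] y [-0.0086 -0.0031  0.0028] z [0.0806 0.085  0.0865]
bar x0.03 360 x [0.0252 0.0299 0.0346] y [-0.0085 -0.0033  0.0027] z [0.0814 0.0849 0.0865]
bar x0.04 390 x [0.0351 0.0399 0.0449] y [-0.0088 -0.0036  0.0025] z [0.081  0.085  0.0866]
bump 676 x [0.0547 0.0646 0.0738] y [-0.0202 -0.0163 -0.0125] z [0.094  0.0965 0.0977]
catch/nose 178 x [0.054  0.0598 0.0669] y [0.0031 0.0059 0.0085] z [0.0706 0.072  0.0761]
```

The bar's centre is at y≈-3.6 mm at the catch, which is 5 mm past the nose (y≈+1.5 mm), as it should be when home. The force also fell to zero after the crest and then came a hard stop. I'll unload the pad, lift clear and check that the bar stays.

```bash
python3 -m creep '[[0.03,-0.0005,0.004,0,-0.9,0,0],[0.03,0,0.003,0,0,0,0],[0.03,0,0,0,0,0,0]]' >/dev/null; python3 bar.py; python3 -m creep '[[0.035,0,0,0.01,0,0,0],[0.035,0,0,0.01,0,0,0],[0.035,0,0,0.02,0,0,0],[0.035,0,0,0.03,0,0,0],[0.035,0,0,0.04,0,0,0],[0.035,-0.04,0,0.02,0,0,0],[0.035,-0.04,0,0.0,0,0,0],[0.035,0,0,0,0,0,0]]'; python3 look.py w11
python3 - <<'E'
from h import *
for n in("w11",):
    W=np.load(n+".npz")["W"]; A=np.array([[.9822,.1877],[-.1877,.9822]]); P=(W[...,:2]-[.5325,.117])@A.T; Z=W[...,2]
    def rep(n,m):
        if m.sum()>3: print(n,m.sum(),"x",np.percentile(P[m][:,0],[2,50,98]).round(4),"y",np.percentile(P[m][:,1],[2,50,98]).round(4),"z",np.percentile(Z[m],[2,50,98]).round(4))
    I=abs(P[...,1])<.03
    rep("knob",I&(Z>.106)&(Z<.12)&(abs(P[...,0]-.09)<.015))
    for x0 in(-.03,-.01,.01,.03,.045): rep(f"bar x{x0}",I&(Z>.078)&(Z<.09)&(abs(P[...,0]-x0)<.005))
    rep("bump",I&(Z>.09)&(Z<.1)&(abs(P[...,0]-.06)<.01)&(P[...,1]<-.002))
    rep("nose",I&(Z>.0725)&(Z<.0775)&(abs(P[...,0]-.06)<.01)&(P[...,1]>.0))
    rep("jar",I&(Z>.055)&(Z<.074)&(abs(P[...,0])<.03))
E
```

```text
17.25 [0.6188 0.1294 0.0927] az 9.3 keeper~ -0.026 r 0.1521 jaw az -81.4 z [-0.003 -0.002 -1.   ] F [ 0.2 -0.  -0. ] Ft 0.1 q6 1.61 op 0.0298
time: 18.05
position: [0.5373, 0.1261, 0.2333]
tcp_rot: [3.13, 0.23, 0.003]
wrist_force: [0.7, 1.1, 0.0]
opening: 0.0346
18.05 [0.5373 0.1261 0.2333] q [ 0.21  0.28  1.61 -0.    1.24  1.64] F [0.7 1.1 0. ] op 0.0346
[[ 0.989  0.146  0.002]
 [ 0.146 -0.989 -0.003]
 [ 0.002  0.003 -1.   ]]
knob 424 x [0.0871 0.0939 0.1006] y [-0.0108 -0.0039  0.0029] z [0.1079 0.1114 0.115 ]
bar x-0.03 156 x [-0.0349 -0.0299 -0.0253] y [-0.0076 -0.0017  0.0038] z [0.0804 0.0848 0.0867]
bar x-0.01 161 x [-0.0149 -0.0099 -0.0051] y [-0.0072 -0.0013  0.0038] z [0.0813 0.0848 0.0864]
bar x0.01 169 x [0.0051 0.0099 0.0148] y [-0.0078 -0.0025  0.0031] z [0.0816 0.0848 0.0867]
bar x0.03 184 x [0.0252 0.0299 0.0347] y [-0.0083 -0.0025  0.0031] z [0.0806 0.0846 0.0865]
bar x0.045 193 x [0.0401 0.0449 0.0496] y [-0.0088 -0.003   0.0025] z [0.0813 0.0846 0.0866]
bump 250 x [0.0538 0.062  0.0698] y [-0.0197 -0.0159 -0.0124] z [0.0918 0.0962 0.0978]
nose 60 x [0.0565 0.0642 0.0682] y [0.0026 0.0047 0.0101] z [0.0725 0.0741 0.0762]
jar 2746 x [-0.0189  0.0066  0.0255] y [-0.0291  0.0069  0.0291] z [0.056  0.0663 0.0704]
```

```bash
python3 - <<'E'
from h import *
A=np.array([[.9822,.1877],[-.1877,.9822]])
for n in("w5","w6","w11"):
    d=np.load(n+".npz"); W=d["W"]; P=(W[...,:2]-[.5325,.117])@A.T; Z=W[...,2]; V=d["pixels"].max(-1)
    m=(abs(P[...,0]-.06)<.009)&(abs(P[...,1])<.022)&(Z>.066)
    print(n)
    for y in np.arange(-.020,.014,.001):
        k=m&(abs(P[...,1]-y)<.0005)
        if k.sum()>2: print(f"{y*1e3:.0f}: n{k.sum()} z {np.percentile(Z[k],[10,50,95]).round(4)} V {np.percentile(V[k],[10,50,90]).round()}")
E
```

```text
w5
-20: n1397 z [0.0704 0.0854 0.0961] V [ 81.  87. 159.]
-19: n490 z [0.0746 0.0953 0.0971] V [ 69. 148. 202.]
-18: n431 z [0.0745 0.0956 0.0973] V [ 64. 193. 202.]
-17: n412 z [0.0756 0.0957 0.0971] V [ 64. 196. 202.]
-16: n413 z [0.0746 0.0956 0.0973] V [ 63. 196. 202.]
-15: n399 z [0.0739 0.0958 0.0971] V [ 62. 197. 203.]
-14: n332 z [0.0748 0.0955 0.0969] V [ 62. 181. 202.]
-13: n192 z [0.0699 0.095  0.0962] V [ 61. 128. 185.]
-12: n111 z [0.069  0.077  0.0884] V [  4.  26. 185.]
-11: n158 z [0.0698 0.0794 0.0888] V [  3.  22. 182.]
-10: n194 z [0.0703 0.0849 0.0891] V [  4.  20. 160.]
-9: n55 z [0.0679 0.071  0.0864] V [ 63. 129. 207.]
-8: n60 z [0.0677 0.0708 0.0722] V [ 65. 202. 207.]
-7: n82 z [0.0689 0.0713 0.0723] V [ 66. 202. 207.]
-6: n89 z [0.068  0.0711 0.0725] V [ 66. 203. 207.]
-5: n100 z [0.0688 0.0713 0.0727] V [ 71. 203. 207.]
-4: n161 z [0.0689 0.0717 0.0743] V [ 69. 131. 206.]
-3: n196 z [0.0703 0.0724 0.0756] V [ 82. 132. 205.]
-2: n181 z [0.0706 0.0734 0.0762] V [ 76. 138. 205.]
-1: n186 z [0.0699 0.074  0.0767] V [ 77. 148. 205.]
0: n170 z [0.0699 0.0742 0.07
[... 3479 characters left out ...]
0.0848 0.0857] V [151. 157. 163.]
1: n31 z [0.0826 0.0836 0.085 ] V [131. 137. 151.]
2: n30 z [0.0802 0.0822 0.0833] V [ 88. 108. 117.]
3: n27 z [0.0712 0.0735 0.0763] V [ 95. 148. 192.]
4: n23 z [0.0705 0.0731 0.0757] V [126. 170. 219.]
5: n25 z [0.0711 0.073  0.0749] V [125. 158. 217.]
6: n25 z [0.0712 0.0724 0.0743] V [106. 147. 217.]
7: n26 z [0.0709 0.0716 0.0727] V [144. 215. 218.]
8: n24 z [0.0706 0.0714 0.0726] V [211. 215. 218.]
9: n25 z [0.0706 0.0714 0.0725] V [213. 215. 217.]
10: n24 z [0.071  0.0714 0.0723] V [212. 215. 216.]
11: n26 z [0.0704 0.0716 0.0722] V [211. 216. 217.]
12: n25 z [0.0702 0.0713 0.0721] V [215. 218. 221.]
13: n21 z [0.0696 0.0708 0.0721] V [130. 181. 217.]
```

A black bumper pad spans y from -12 to -9.5 mm, and the bar's edge lies flush on it at -9.5 mm. The nose centre is 5 mm behind the bar, so the bar is home. Handing in.

```bash
python3 -c "
from h import *
W=cloud(optics.capture('top'))
for x,y in((.6704,-.203),(.4589,-.1754)):
    m=(np.hypot(W[...,0]-x,W[...,1]-y)<.035)&(W[...,2]>.05); print(W[m].mean(0).round(4))
print(order.hand_in(), ctrl.observe()['time'])"
```

```text
[ 0.6695 -0.203   0.0647]
[ 0.4589 -0.1752  0.0583]
the job is handed in; nothing more can be done
the job is handed in; nothing more can be done
```

The large jar is lying in both V supports and released, and the keeper bar is home over it. I handed the job in; the clock read 18.05 s shortly before. No verdict was reported.

- **Jar:** I gripped it near the lid with the tool tilted, turned it over on the way, and set it down in the cradle. After I let go, its middle measured within about 1 mm of the seat point in plan, with its top at about 69 mm. While I pressed it down to seat it, the wrist force reached about 37 N; I could not measure separately how much of that went into the cradle.
- **Bar:** I straddled the knob and swung the bar closed. Resistance rose to about 13 N at the nose, then dropped to zero, and a firm stop followed at about 11 N. After I backed off and lifted clear, the bar stayed put. It lay flush against the black bumper pad, 5 mm past the nose centre, at a keeper angle of about -0.03 rad. I could not read the nose depth directly.
- **Disagreement:** working back from the tool position, the stop seemed to be at about -0.115 rad, outside the stated range of ±0.075. The wrist depth image gave about -0.03 rad and showed the bar touching the bumper, so I trusted that.
- **Other jars:** the top view just before hand-in put them within about 1 mm of where they started.

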